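# Spring open the drill-bit box

### The job

Open the green drill-bit box so the bits can be picked out: press its orange release tab down until the lid springs up part way, then push the lid right back until it rests fully open, and let go. Do not lift, tip or shove the box along the bench, and leave the pliers, jar and tape measure where they are.

Things in the scene. Friction and masses are not known exactly. Their poses are not given: they have to be found in the camera images.
- drill_box: green metal drill-bit box, 1.6 kg, standing loose on the bench. Case 114 x 150 mm, rim 54 mm above the bench; dark base plate 178 x 150 x 6 mm that runs out in front under the tab. Origin on the underside below the centre of the case; own x points from the tab (front, -x) to the lid's hinge (back, +x), y along the hinge, z up. Base plate spans x -118 to +60 mm. The bits stand inside, below the rim
- release_tab (a joint): orange ribbed release tab, a rocking paddle in front of the box: turn in rad, 0 at rest, 0.32 at its stop. A spring returns it. Pressed straight down at tab_press it takes about 2 N to start and 6 N at the stop, where that point has gone down about 11 mm; its hook frees the lid at about 0.15 rad (5 mm down)
- tab_press (a point): point to press, on top of the tab's paddle, 40 mm above the bench at rest and 103 mm in front of the box's origin (box x = -103 mm). The paddle is 46 mm wide (box y) and runs from 12 mm in front of this point to 18 mm behind it, clear from above; it moves with the tab
- box_lid (a joint): lid of the box, turn about its rear hinge in rad: 0 shut and hooked. When unhooked a spring leg lifts it in about half a second to about 1.1 and no farther, and it rests there; pushed from there it moves freely against a light damping and its own weight (0.16 kg). Let go before upright (1.57) it sinks back to 1.1, past upright it sinks slowly to its stop at 1.95, fully open, and stays
- lid_lip (a point): middle of the lid's front edge, lower face, 116 mm from the hinge; moves with the lid. At 1.1 rad it is about 103 mm above and 53 mm in front of the hinge. The lid is a flat plate 116 x 150 x 6 mm with a steel nose 24 mm wide that stands out 9 mm beyond this edge. As the lid goes from 1.1 rad to upright the edge rises about 15 mm, sliding up what pushes it and catching under any ledge there
- lid_hinge (a point): middle of the lid's hinge axis (along box y), at box x = +59 mm, 56 mm above the bench
- pliers: bystander: combination pliers with red handles, 91 x 190 x 15 mm, lying loose beside the box; origin at the centre of its underside
- jar: bystander: clear jar with teal lid, 60 mm across, 109 mm tall, standing loose beside the box; origin at the centre of its underside
- tape_measure: bystander: yellow tape measure, 61 x 76 x 66 mm, standing loose on the bench to the right of the box; origin at the centre of its underside

How it is judged:
On the way, in this order (a step that is already met when the one before it is completed fails the run):
1. the release tab is pressed (value of joint release_tab above 0.1 rad).
2. the lid has sprung up (value of joint box_lid above 0.6 rad), for 0.1 s.
At the end, for the whole second after the job is handed in: the lid rests fully open (beyond 1.8 rad of its 1.95), the tab has sprung back (under 0.06 rad), and the box stands flat, at rest, within 50 mm of where it was (value of joint box_lid above 1.8 rad and value of joint release_tab below 0.06 rad and angle between drill_box's own z axis and vertical below 0.05 rad and distance of drill_box from where it was at the start of the episode below 0.05 m and linear speed of drill_box below 0.02 m/s and velocity of joint box_lid below 0.1 rad/s); the robot touches nothing.
It fails at once if the box is lifted or carried (more than 12 mm up) (height (world z) of drill_box above 0.012 m).
It fails at once if the box is tipped by more than 0.12 rad (angle between drill_box's own z axis and vertical above 0.12 rad).
It fails at once if the box is shoved more than 50 mm along the bench (distance of drill_box from where it was at the start of the episode above 0.05 m).
It fails at once if the pliers, jar or tape measure is moved more than 30 mm (distance of any of pliers, jar, tape_measure from where it was at the start of the episode above 0.03 m).
It also fails if it takes over 38 s, if anything falls off the work surface, if the arm or the gripper's body presses on something with over 40 N, if the wrist force passes 120 N, or if a joint passes its speed limit or range.

### The arm

A 6-joint arm with a two-finger parallel gripper is mounted at the origin on a cart in front of the work surface, level with it; the furniture and walls round the work are solid. World frame = base frame: x ahead of the robot, y to its left, z up, the work surface at z = 0. Lengths are in m, angles in rad, forces in N, time in s.
With the tool pointing down it reaches from about 0.35 to 0.775 m from the base axis. Payload 5.5 kg.
Tool frame: the origin (TCP) lies between the finger pads; the fingertips stand 19 mm ahead of it and the grasp point (between the pads) is the TCP; z points along the fingers, x is the direction in which the jaws open and shut, and the axes are right-handed (so a half turn about z gives the same grasp; the last joint's range is limited). The gripper opens to 85 mm and grips with 20 to 120 N. Pads are 22 mm wide; open, the fingers measure 114 mm over their backs; the gripper's body (76 mm by 85 mm) begins 54 mm behind the grasp point. The pads swing forward as they close: fully open they stand 13 mm farther back than shut.
Start: joints at [-1.42, 0.313, 0.046, 1.304, 0, 1.431], TCP at [0.165, -0.551, 0.224] pointing down, gripper open.
Joint ranges: [-2.76, 2.76], [-0.86, 1.69], [-1.03, 1.26], [-2.2, 2.34], [-1.47, 1.5], [-3.14, 3.14]. Speed limits (rad/s): [2.57, 2.57, 3.14, 3.14, 3.14, 3.14].

### API

Orientations are given as a unit quaternion [w, x, y, z].
In Python, from workcell import env gives the robot as it stands. The module is installed in compiled form; this text tells all that it offers.
- The arm moves only by the tool carry_out, never from a script. Its argument "steps" is a list of rows, each a list of 7 numbers: the gripper command: -1 is shut, 1 is fully open, values between are in proportion, then the shift along the tool's x, y, z in m, then the turn, a rotation vector about the tool's x, y, z in rad. A call has 1 to 20 rows; each row shifts and turns the commanded pose from where the row before left it, along the tool's axes as they then stand; what a row does not reach is not made up. A row lasts 1/8 s, in which the tool goes at most 62.5 mm and 10.7 degrees, less where a joint would pass 70% of its speed; a pose out of reach is approached as far as the arm can. A call with a gripper value outside its range is refused whole. The fingers move at their own pace and stop on an object; "grip_force" is the grip in N (left out, the last holds). Time passes only in rows, so rows that do not move let the fingers close. It gives the time, the measured TCP pose, the force and the opening at its end, in the units of the state.
- env.get_state(): the state, without advancing time (a new reading comes with each control period).
- env.read_camera(name): name is "scene" or "side" or "wrist"; returns a dict with "color" (420x560x3 uint8, red, green, blue), "K" (3x3 intrinsics, pixels), "R" (3x3) and "t" (3): a world point X has camera coordinates R X + t. Camera axes: x right, y down, z forward; pixel columns grow to the right and rows downward; lengths in m; the calibration is good to about 2 mm. A picture is of the moment at which its call begins. There is no depth.
- env.hand_in(): hands the job in, once; it reports no verdict.
The state is a dict: "clock": time; "joint_pos": joint angles; "qvel": joint speeds; "tau": joint torques, N m; "tcp_pos": TCP position; "orientation": TCP orientation; "wrist_force": force on the tool from outside, world axes, zero at the start; "ft_torque": the same for the moment, N m; "finger_gap": finger opening in m.
Only numpy, scipy, OpenCV 4.12 (cv2) and the standard library are available. Lean on these libraries where they do the work, as an engineer would, in place of code of your own. Each camera call takes 0.05 s, during which the arm holds its last target. There are 200 camera calls.

## Working session

There is one attempt and no reset: what is moved stays moved. The work goes in short steps, Python scripts to look and compute and a tool call to move; the robot and the scene stay as the last step left them, time stands still between calls to the robot, and variables do not carry over. Pictures are saved under pics/ and viewed, about 8 in all and at most 12, crops included, and the job is handed in when it is done.

Besides the shell and the picture viewer there is one more tool, called after ">>>" by a JSON object that holds its "method" and its "body". carry_out: Moves the arm, as the interface text tells. Its arguments: {"type":"object","properties":{"steps":{"type":"array","items":{"type":"array","items":{"type":"number"}}},"grip_force":{"type":"number"}},"required":["steps"]}

```bash
mkdir -p pics; python3 - <<'E'
from workcell import env
import cv2,numpy as np
s=env.get_state(); print({k:np.round(v,3).tolist() for k,v in s.items()})
ims=[]
for n in ("scene","side"):
    c=env.read_camera(n); np.savez(f"{n}0.npz",**c)
    cv2.imwrite(f"pics/{n}0.png",c["color"][:,:,::-1]); print(n,np.round(c["K"],1).tolist(),np.round(c["R"],3).tolist(),np.round(c["t"],3).tolist())
E
```

```text
{'clock': 0.0, 'joint_pos': [-1.42, 0.314, 0.045, 1.304, 0.0, 1.431], 'qvel': [0.001, 0.001, 0.002, -0.001, 0.001, 0.001], 'tau': [-0.001, -48.062, 29.854, 0.019, -0.0, 0.0], 'tcp_pos': [0.165, -0.55, 0.223], 'orientation': [-0.001, 0.802, -0.597, -0.001], 'wrist_force': [0.542, -0.474, -0.343], 'ft_torque': [-0.0, -0.033, 0.023], 'finger_gap': 0.085}
scene [[493.7, 0.0, 281.4], [0.0, 493.7, 212.6], [0.0, 0.0, 1.0]] [[-0.881, -0.474, 0.0], [-0.199, 0.37, -0.907], [0.43, -0.799, -0.421]] [0.483, 0.195, 1.074]
side [[397.3, 0.0, 281.6], [0.0, 397.3, 207.6], [0.0, 0.0, 1.0]] [[-0.958, -0.284, 0.02], [-0.115, 0.321, -0.94], [0.261, -0.903, -0.341]] [0.525, 0.151, 1.02]
```

View pics/scene0.png

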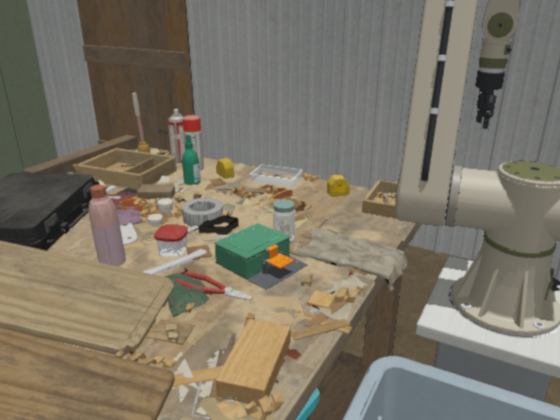

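View pics/side0.png

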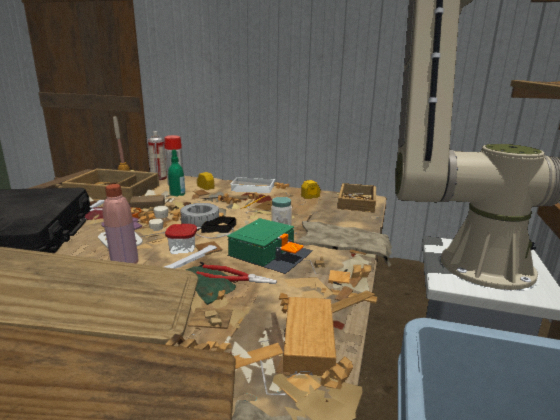

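The scene view shows the green box at about (253,250), the orange tab at (278,260), the jar at (285,220), the pliers at (215,285) and the tape measure at about (338,186). Next I'll get the corners of the box.

```bash
cat > h.py <<'E'
import numpy as np,cv2
def ray(c,px,z):
    K,R,t=c["K"],c["R"],c["t"]; px=np.atleast_2d(px).astype(float)
    d=np.c_[px,np.ones(len(px))]@np.linalg.inv(K).T@R; o=-R.T@t
    return o+d*((z-o[2])/d[:,2])[:,None]
def proj(c,X):
    p=(np.atleast_2d(X)@c["R"].T+c["t"])@c["K"].T; return p[:,:2]/p[:,2:]
E
python3 - <<'E'
from h import *
ims=[]
for n,(x,y) in (("scene",(200,190)),("side",(210,185))):
    c=np.load(n+"0.npz"); im=c["color"]; hsv=cv2.cvtColor(im,cv2.COLOR_RGB2HSV)
    for nm,lo,hi,z in (("green",(65,90,40),(90,255,255),.06),("orange",(5,200,180),(18,255,255),.042)):
        m=cv2.inRange(hsv,lo,hi); w=np.zeros_like(m); w[y:y+120,x:x+120]=m[y:y+120,x:x+120]
        k=max(cv2.findContours(w,0,2)[0],key=cv2.contourArea); a=cv2.approxPolyDP(cv2.convexHull(k),2.5,True)[:,0]
        M=cv2.moments(k); ce=[M['m10']/M['m00'],M['m01']/M['m00']]
        print(n,nm,a.tolist(),np.round(ce,1),ray(c,ce,z).round(3)); print(ray(c,a,z)[:,:2].round(3).tolist())
    ims.append(cv2.resize(im[y:y+110,x:x+110,::-1],(400,400),interpolation=cv2.INTER_CUBIC))
cv2.imwrite("pics/crop.png",np.hstack(ims))
E
```

```text
scene green [[288, 237], [288, 254], [248, 277], [217, 261], [217, 242], [257, 224]] [248.7 249.1] [[0.554 0.151 0.06 ]]
[[0.501, 0.053], [0.462, 0.128], [0.491, 0.256], [0.588, 0.232], [0.641, 0.158], [0.606, 0.027]]
scene orange [[291, 260], [282, 266], [269, 261], [276, 255]] [279.5 260.4] [[0.48  0.136 0.042]]
[[0.457, 0.122], [0.463, 0.156], [0.5, 0.15], [0.499, 0.118]]
side green [[292, 226], [292, 239], [264, 265], [229, 254], [228, 235], [258, 219]] [257.6 240.9] [[0.562 0.168 0.06 ]]
[[0.506, 0.045], [0.484, 0.128], [0.506, 0.282], [0.601, 0.257], [0.647, 0.158], [0.612, 0.027]]
side orange [[281, 248], [289, 242], [302, 245], [294, 252]] [291.6 246.8] [[0.482 0.136 0.042]]
[[0.506, 0.152], [0.496, 0.111], [0.46, 0.117], [0.469, 0.163]]
```

View pics/crop.png

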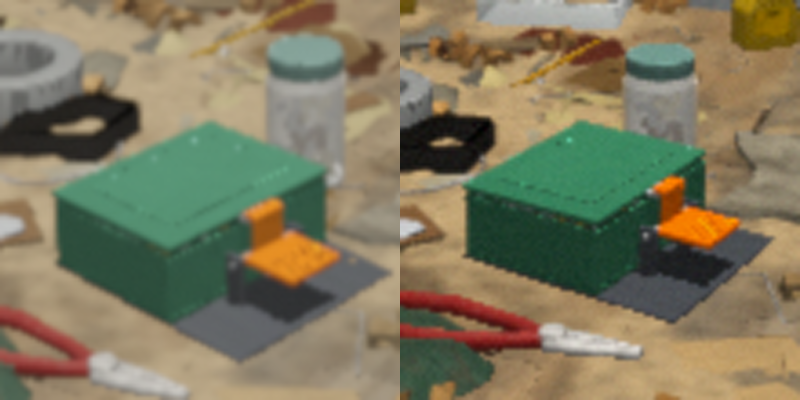

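The crops agree. The box yaw is about -0.255 rad, the case centre is about (0.574, 0.104), and tab_press is about (0.474, 0.133). I'll turn the tool in place so that tool y lies along box x, then carry it across.

>>> {"method": "carry_out", "body": {"steps": [[-1,0,0,0,0,0,-0.185],[-1,0,0,0,0,0,-0.185],[-1,0,0,0,0,0,-0.185],[-1,0,0,0,0,0,-0.185],[-1,0,0,0,0,0,-0.185],[-1,0,0,0,0,0,-0.185],[-1,0,0,0,0,0,-0.185],[-1,0,0,0,0,0,-0.185],[-1,0,0,0,0,0,-0.185],[-1,0,0,0,0,0,-0.185],[-1,0,0,0,0,0,-0.185],[-1,0,0,0,0,0,-0.185],[-1,0,0,0,0,0,-0.185],[-1,0,0,0,0,0,-0.185]]}}

```text
clock: 1.85
tcp_pos: [0.1648, -0.5506, 0.2235]
orientation: [-0.0, 0.791, 0.612, 0.0]
wrist_force: [0.8, 0.2, -0.7]
finger_gap: -0.0003
```

>>> {"method": "carry_out", "body": {"steps": [[-1,0.057,0.0094,0,0,0,0],[-1,0.057,0.0094,0,0,0,0],[-1,0.057,0.0094,0,0,0,0],[-1,0.057,0.0094,0,0,0,0],[-1,0.057,0.0094,0,0,0,0],[-1,0.057,0.0094,0,0,0,0],[-1,0.057,0.0094,0,0,0,0],[-1,0.057,0.0094,0,0,0,0],[-1,0.057,0.0094,0,0,0,0],[-1,0.057,0.0094,0,0,0,0],[-1,0.057,0.0094,0,0,0,0],[-1,0.057,0.0094,0,0,0,0],[-1,0.057,0.0094,0,0,0,0],[-1,0,0,0,0,0,0],[-1,0,0,0,0,0,0]]}}

```text
clock: 3.72
tcp_pos: [0.4733, 0.1336, 0.2234]
orientation: [-0.0, 0.793, 0.61, -0.001]
wrist_force: [0.1, 0.0, -0.9]
finger_gap: 0.0001
```

```bash
python3 - <<'E'
from workcell import env
from h import *
from scipy.spatial.transform import Rotation as Ro
s=env.get_state(); print(s["clock"],s["joint_pos"],s["tcp_pos"],s["wrist_force"],s["finger_gap"]);
print(Ro.from_quat(np.roll(s["orientation"],-1)).as_matrix().round(3))
c=env.read_camera("wrist"); np.savez("wrist1.npz",**c); im=c["color"]
print(-c["R"].T@c["t"],c["R"].round(2).tolist())
m=cv2.inRange(cv2.cvtColor(im,cv2.COLOR_RGB2HSV),(5,200,150),(18,255,255))
k=max(cv2.findContours(m,0,2)[0],key=cv2.contourArea); b=cv2.approxPolyDP(cv2.convexHull(k),3,True)[:,0]
print(b.tolist(),ray(c,b,.04)[:,:2].round(3).tolist())
cv2.imwrite("pics/w1.png",im[:,:,::-1])
E
```

```text
3.725 [ 1.11968506e-01  1.54004941e-01 -1.61459016e-01  1.25705662e+00
 -4.46874354e-04  3.71809680e-01] [0.47334416 0.13358807 0.22336988] [ 0.11552881  0.03667576 -0.91060169] 6.62645331238265e-05
[[ 0.257  0.966 -0.002]
 [ 0.966 -0.257 -0.001]
 [-0.001 -0.001 -1.   ]]
[0.40057594 0.15258741 0.37413226] [[0.26, 0.97, 0.0], [0.92, -0.24, 0.3], [0.29, -0.08, -0.95]]Traceback (most recent call last):
  File "<stdin>", line 9, in <module>
ValueError: max() iterable argument is empty
```

```bash
python3 -c "
import numpy as np,cv2
c=np.load('wrist1.npz');cv2.imwrite('pics/w1.png',c['color'][:,:,::-1]);print(c['K'])"
```

```text
[[355.09284859   0.         281.53918121]
 [  0.         355.09284859 202.44455053]
 [  0.           0.           1.        ]]
```

View pics/w1.png

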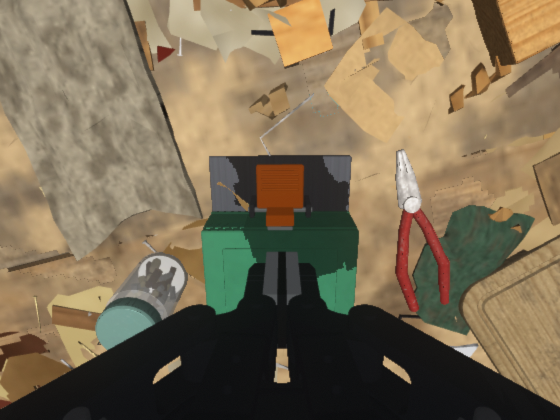

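The wrist view shows the box square to the tool. The paddle covers columns 257–304 and rows 165–208, and the base plate's front edge is at row 156, columns 209–352.

```bash
python3 - <<'E'
from h import *
c=np.load('wrist1.npz'); bx=np.array([.966,-.257]); by=np.array([.257,.966])
p=ray(c,[(257,165),(304,165),(257,208),(304,208)],.04)[:,:2]; q=ray(c,[(209,156),(352,156)],.006)[:,:2]
print(p.round(4).tolist(),q.round(4).tolist())
f=p[:2].mean(0); print("press from paddle",f+.012*bx,"rear",p[2:].mean(0)-.018*bx,"from plate",q.mean(0)+.015*bx)
t=np.array([.4733,.1336])
for P in (f+.012*bx,q.mean(0)+.015*bx): print("tool x,y from tcp",(P-t)@by,(P-t)@bx)
e=q[1]-q[0]; print("yaw",np.arctan2(e[1],e[0])-np.pi/2)
E
```

```text
[[0.4592, 0.1128], [0.4707, 0.1562], [0.5007, 0.1009], [0.5127, 0.1459]] [[0.4432, 0.063], [0.4814, 0.2072]]
press from paddle [0.47654308 0.13142101] rear [0.48931002 0.12802136] from plate [0.47678772 0.13125996]
tool x,y from tcp -0.0012714289391369477 0.0036928148252824244
tool x,y from tcp -0.0013641343420280401 0.003970527506795094
yaw -0.25922666713293463
```

>>> {"method": "carry_out", "body": {"steps": [[-1,-0.001,0.001,0.037,0,0,0],[-1,0,0,0.037,0,0,0],[-1,0,0,0.037,0,0,0],[-1,0,0,0.037,0,0,0],[-1,0,0,0,-0.15,0,0],[-1,0,0,0,-0.15,0,0],[-1,0,0,0,0,0,0]]}}

```text
clock: 4.65
tcp_pos: [0.4691, 0.1308, 0.0737]
orientation: [0.117, 0.784, 0.603, 0.088]
wrist_force: [-0.0, -0.1, -0.4]
finger_gap: 0.0001
```

>>> {"method": "carry_out", "body": {"steps": [[-1,0,-0.0018,0.0057,0,0,0],[-1,0,-0.0018,0.0057,0,0,0],[-1,0,-0.0018,0.0057,0,0,0],[-1,0,-0.0018,0.0057,0,0,0],[-1,0,0,0,0,0,0]]}}

```text
clock: 5.28
tcp_pos: [0.4741, 0.1322, 0.0512]
orientation: [0.118, 0.784, 0.602, 0.09]
wrist_force: [-0.3, -0.9, 0.9]
finger_gap: -0.0004
```

```bash
python3 - <<'E'
from workcell import env
from h import *
s=env.get_state(); print(s["clock"],s["joint_pos"],s["tcp_pos"],s["wrist_force"],s["orientation"])
c=env.read_camera("scene"); cv2.imwrite("pics/s2.png",cv2.resize(c["color"][140:340,160:400,::-1],(720,600),interpolation=cv2.INTER_CUBIC))
E
```

```text
5.275 [ 0.18973041  0.11072135 -0.72989862  0.46041531 -0.12910494  0.43294434] [0.4741139  0.13219781 0.05117463] [-0.29689411 -0.9049043   0.91090315] [0.11813156 0.78422687 0.60240749 0.09021294]
```

View pics/s2.png

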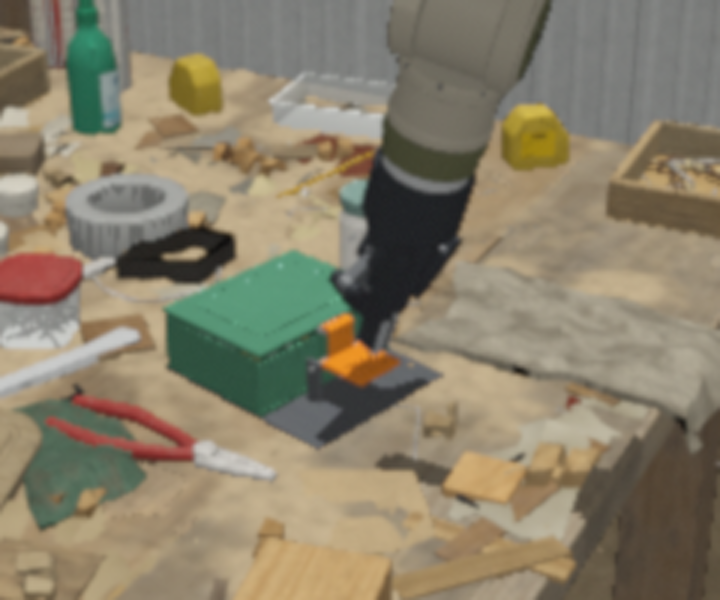

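The lid is still shut and the force is only about 1 N, with the fingertip at about (380,340) on the paddle. I'll press further.

>>> {"method": "carry_out", "body": {"steps": [[-1,0,-0.0009,0.0029,0,0,0],[-1,0,-0.0009,0.0029,0,0,0],[-1,0,0,0,0,0,0]]}}

```text
clock: 5.7
tcp_pos: [0.4743, 0.1323, 0.0457]
orientation: [0.118, 0.784, 0.602, 0.091]
wrist_force: [0.0, 0.2, -0.7]
finger_gap: 0.0001
```

```bash
python3 - <<'E'
from workcell import env
from h import *
from scipy.spatial.transform import Rotation as Ro
s=env.get_state(); print(s["clock"],s["tcp_pos"],s["wrist_force"],s["ft_torque"])
R=Ro.from_quat(np.roll(s["orientation"],-1)).as_matrix(); tip=s["tcp_pos"]+R[:,2]*.019
c=env.read_camera("scene"); print(tip,(proj(c,tip)-[160,140])*3,(proj(c,[.4767,.1313,.035])-[160,140])*3)
cv2.imwrite("pics/s3.png",cv2.resize(c["color"][200:290,220:330,::-1],(733,600),interpolation=cv2.INTER_CUBIC))
E
```

```text
5.7 [0.47431286 0.13230866 0.04573089] [ 0.04831592  0.17998186 -0.68519338] [ 0.06411851  0.22577313 -0.01837802]
[0.4797306  0.1308578  0.02757757] [[361.93955079 374.12690863]] [[365.07308827 367.14905687]]
```

View pics/s3.png

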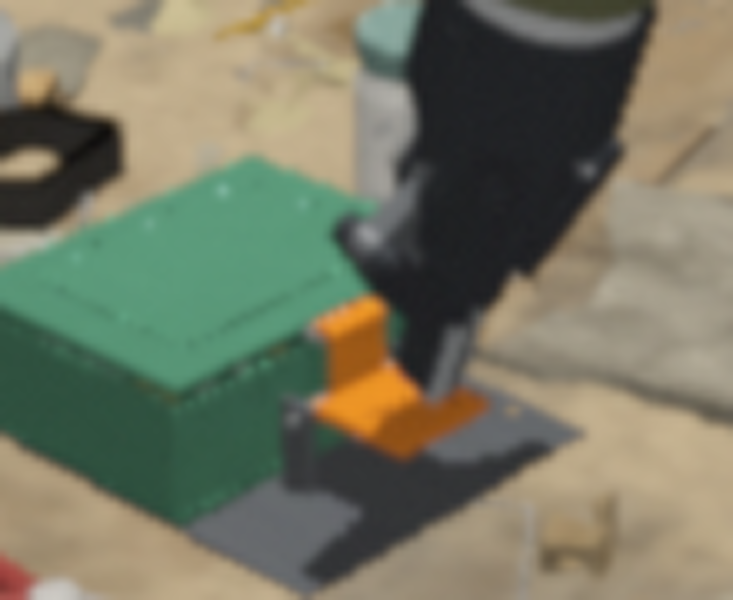

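The fingertip at crop (440,395) looks to be only just at the paddle surface, and there is no contact force. I'll keep going down in small steps.

>>> {"method": "carry_out", "body": {"steps": [[-1,0,-0.0009,0.0029,0,0,0],[-1,0,-0.0009,0.0029,0,0,0],[-1,0,0,0,0,0,0]]}}

```text
clock: 6.12
tcp_pos: [0.4742, 0.1323, 0.0395]
orientation: [0.118, 0.784, 0.602, 0.091]
wrist_force: [-0.6, -0.7, -0.1]
finger_gap: -0.0001
```

```bash
python3 - <<'E'
from workcell import env
from h import *
s=env.get_state(); print(s["clock"],s["tcp_pos"],s["wrist_force"],s["ft_torque"])
c=env.read_camera("side"); c2=env.read_camera("scene")
f=lambda c,x,y:cv2.resize(c["color"][y:y+100,x:x+66,::-1],(396,600),interpolation=cv2.INTER_CUBIC)
cv2.imwrite("pics/s4.png",np.hstack([f(c,245,180),f(c2,245,190)]))
E
```

```text
6.125 [0.4742087  0.13226871 0.03952263] [-0.64173185 -0.6766426  -0.1088917 ] [0.0723604  0.24236962 0.00332622]
```

View pics/s4.png

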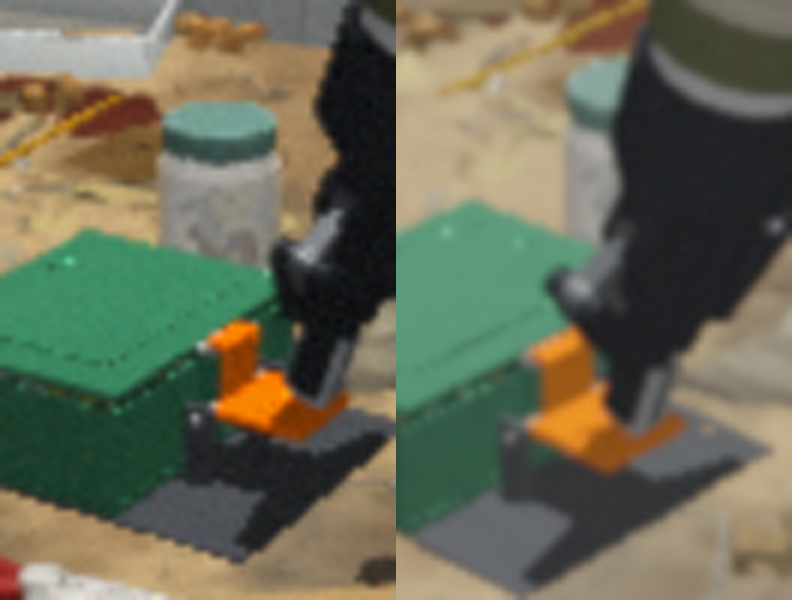

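```bash
python3 - <<'E'
from workcell import env
from h import *
a=np.load("side0.npz");b=np.load("scene0.npz")
P=[c["K"]@np.c_[c["R"],c["t"]] for c in (a,b)]
def tri(p,q):
    X=cv2.triangulatePoints(P[0],P[1],np.float64(p).reshape(2,1),np.float64(q).reshape(2,1)); return (X[:3]/X[3]).ravel().round(4)
print("tip",tri((298.3,247.5),(284.8,262)),"nearfrontpaddle",tri((294.5,252.5),(280.8,268)))
print(proj(a,[.4767,.1313,.04]),proj(b,[.4767,.1313,.04]))
E
```

```text
tip [0.4635 0.1408 0.0448] nearfrontpaddle [0.4704 0.1481 0.0317]
[[294.1427061  247.01196962]] [[281.69187643 260.53806734]]
```

No contact yet, so the tip sits higher than 19 mm ahead of the TCP would suggest. I'll continue down while watching the force.

>>> {"method": "carry_out", "body": {"steps": [[-1,0,-0.0009,0.0029,0,0,0],[-1,0,-0.0009,0.0029,0,0,0]]}}

```text
clock: 6.48
tcp_pos: [0.4747, 0.1324, 0.0338]
orientation: [0.119, 0.784, 0.602, 0.091]
wrist_force: [-0.8, 0.0, 2.3]
finger_gap: 0.0
```

```bash
python3 - <<'E'
from workcell import env
from h import *
s=env.get_state(); print(s["clock"],s["tcp_pos"],s["wrist_force"],s["ft_torque"],s["finger_gap"])
c=env.read_camera("side"); c2=env.read_camera("wrist")
cv2.imwrite("pics/s5.png",np.hstack([cv2.resize(c["color"][180:280,235:310,::-1],(390,520),interpolation=cv2.INTER_CUBIC),cv2.resize(c2["color"][:,125:435,::-1],(384,520))]))
E
```

```text
6.475 [0.47473394 0.13237963 0.03382475] [-0.80411204  0.03823848  2.26008359] [0.08656757 0.33568143 0.02872926] 1.0413850114920253e-05
```

View pics/s5.png

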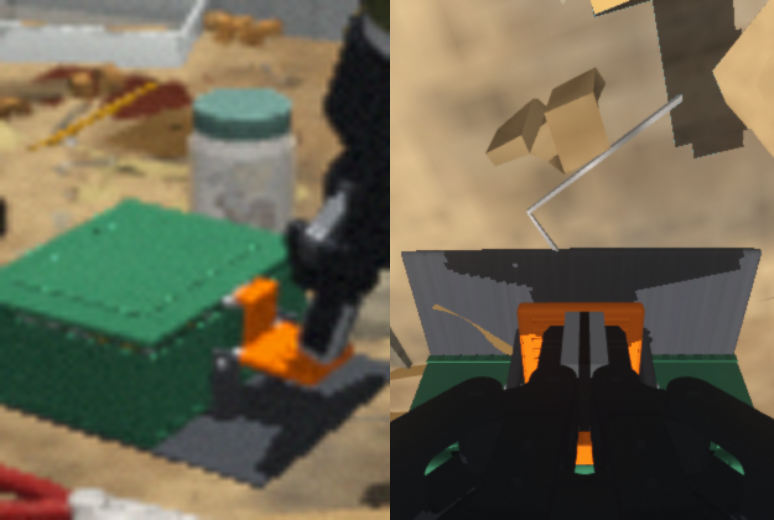

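Contact has been made at about 2–3 N, and the tip is centred on the paddle. Pressing on.

>>> {"method": "carry_out", "body": {"steps": [[-1,0,-0.0009,0.0029,0,0,0],[-1,0,-0.0009,0.0029,0,0,0],[-1,0,0,0,0,0,0]]}}

```text
clock: 6.95
tcp_pos: [0.4748, 0.1324, 0.0278]
orientation: [0.119, 0.784, 0.602, 0.091]
wrist_force: [-0.5, 1.0, 4.0]
finger_gap: -0.0003
```

```bash
python3 - <<'E'
from workcell import env
from h import *
s=env.get_state(); print(s["clock"],s["tcp_pos"],s["wrist_force"],s["ft_torque"])
c=env.read_camera("side"); hsv=cv2.cvtColor(c["color"],cv2.COLOR_RGB2HSV)
m=cv2.inRange(hsv,(65,90,40),(90,255,255))[150:290,205:325]; print("green bbox",cv2.boundingRect(m),"before",cv2.boundingRect(cv2.inRange(cv2.cvtColor(np.load("side0.npz")["color"],cv2.COLOR_RGB2HSV),(65,90,40),(90,255,255))[150:290,205:325]))
E
```

```text
6.95 [0.47478931 0.13237562 0.02775324] [-0.5250486   1.0046488   3.96439418] [ 0.03837311  0.20566535 -0.01228207]
green bbox (0, 64, 89, 66) before (23, 69, 65, 47)
```

>>> {"method": "carry_out", "body": {"steps": [[-1,0,-0.0009,0.0029,0,0,0],[-1,0,0,0,0,0,0],[-1,0,0,0,0,0,0],[-1,0,0,0,0,0,0]]}}

```text
clock: 7.5
tcp_pos: [0.475, 0.1323, 0.025]
orientation: [0.119, 0.784, 0.602, 0.091]
wrist_force: [0.8, -0.5, 3.9]
finger_gap: -0.0002
```

```bash
python3 - <<'E'
from workcell import env
from h import *
s=env.get_state(); print(s["clock"],s["tcp_pos"],s["wrist_force"],s["joint_pos"])
c=env.read_camera("scene"); np.savez("scene6.npz",**c);cv2.imwrite("pics/s6.png",cv2.resize(c["color"][150:290,190:330,::-1],(600,600),interpolation=cv2.INTER_CUBIC))
E
```

```text
7.5 [0.47499631 0.13231702 0.0250229 ] [ 0.84251427 -0.50473922  3.86566211] [ 0.18977926  0.15261134 -0.76576313  0.38002255 -0.12934548  0.4329665 ]
```

View pics/s6.png

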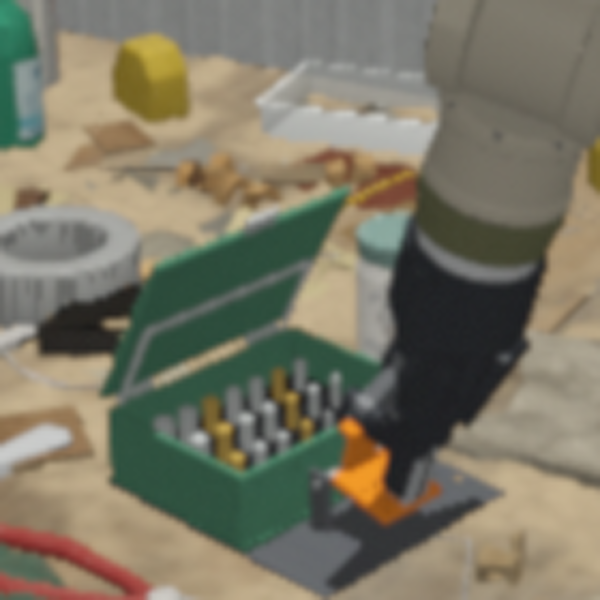

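The lid has sprung up to about 1.1 rad and the bits are visible. Now I'll raise straight up off the tab, then tilt further so the fingertips point at the lid's face.

>>> {"method": "carry_out", "body": {"steps": [[-1,0,0.0115,-0.0372,0,0,0],[-1,0,0.0115,-0.0372,0,0,0],[-1,0,0.0115,-0.0372,0,0,0],[-1,0,0,0,-0.15,0,0],[-1,0,0,0,-0.15,0,0],[-1,0,0,0,-0.15,0,0],[-1,0,0,0,0,0,0]]}}

```text
clock: 8.43
tcp_pos: [0.4681, 0.1314, 0.1357]
orientation: [0.288, 0.738, 0.57, 0.219]
wrist_force: [-0.1, 0.4, -1.1]
finger_gap: -0.0004
```

>>> {"method": "carry_out", "body": {"steps": [[-1,0,0.0183,0.017,0,0,0],[-1,0,0.0183,0.017,0,0,0],[-1,0,0.0183,0.017,0,0,0],[-1,0,0,0,0,0,0]]}}

```text
clock: 8.93
tcp_pos: [0.5503, 0.1126, 0.1433]
orientation: [0.29, 0.739, 0.566, 0.223]
wrist_force: [0.2, 0.4, -0.4]
finger_gap: -0.0002
```

```bash
python3 - <<'E'
from workcell import env
from h import *
from scipy.spatial.transform import Rotation as Ro
s=env.get_state(); print(s["clock"],s["tcp_pos"],s["wrist_force"],s["joint_pos"].round(2))
print(Ro.from_quat(np.roll(s["orientation"],-1)).as_matrix().round(3),"box x,y",(s["tcp_pos"][:2]-[.576,.105])@np.array([[.966,.257],[-.257,.966]]))
c=env.read_camera("scene"); cv2.imwrite("pics/s7.png",cv2.resize(c["color"][140:290,190:340,::-1],(600,600),interpolation=cv2.INTER_CUBIC))
E
```

```text
8.925 [0.5503223  0.11255076 0.14329187] [ 0.15171361  0.39301038 -0.38937196] [ 0.24 -0.04 -0.9   0.03 -0.33  0.38]
[[ 0.26   0.706  0.658]
 [ 0.966 -0.191 -0.176]
 [ 0.001  0.682 -0.732]] box x,y [-0.0267452   0.00069487]
```

View pics/s7.png

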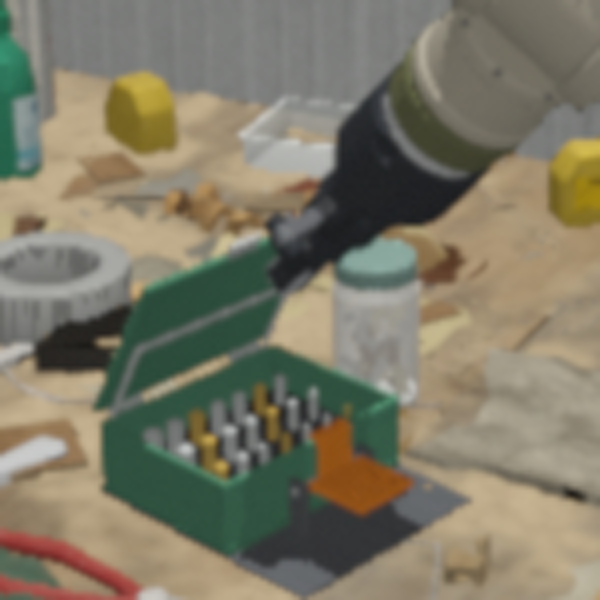

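The tab has sprung back, and the tips are just in front of the middle of the lid's face. Pushing forward now.

>>> {"method": "carry_out", "body": {"steps": [[-1,0,0.0073,0.0068,0,0,0],[-1,0,0.0073,0.0068,0,0,0],[-1,0,0.0073,0.0068,0,0,0],[-1,0,0.0073,0.0068,0,0,0],[-1,0,0.0073,0.0068,0,0,0],[-1,0,0.0073,0.0068,0,0,0]]}}

```text
clock: 9.72
tcp_pos: [0.6053, 0.0974, 0.1416]
orientation: [0.29, 0.738, 0.567, 0.223]
wrist_force: [-1.4, -0.2, -0.1]
finger_gap: -0.0002
```

>>> {"method": "carry_out", "body": {"steps": [[-1,0,0.0073,0.0068,0,0,0],[-1,0,0.0073,0.0068,0,0,0],[-1,0,0.0073,0.0068,0,0,0],[-1,0,0.0073,0.0068,0,0,0],[-1,0,0.0073,0.0068,0,0,0],[-1,0,0,0,0,0,0]]}}

```text
clock: 10.48
tcp_pos: [0.6539, 0.0844, 0.142]
orientation: [0.291, 0.738, 0.566, 0.223]
wrist_force: [-0.5, -0.2, 0.0]
finger_gap: 0.0002
```

```bash
python3 - <<'E'
from workcell import env
from h import *
s=env.get_state(); print(s["clock"],s["tcp_pos"],s["wrist_force"],s["joint_pos"].round(2),"box x,y",(s["tcp_pos"][:2]-[.576,.105])@np.array([[.966,.257],[-.257,.966]]))
c=env.read_camera("scene"); cv2.imwrite("pics/s8.png",cv2.resize(c["color"][140:290,180:330,::-1],(600,600),interpolation=cv2.INTER_CUBIC))
E
```

```text
10.475 [0.65393828 0.08442156 0.14199398] [-0.46942565 -0.17723616  0.00194884] [ 0.13  0.12 -0.74 -0.   -0.26  0.29] box x,y [0.08057704 0.00015136]
```

View pics/s8.png

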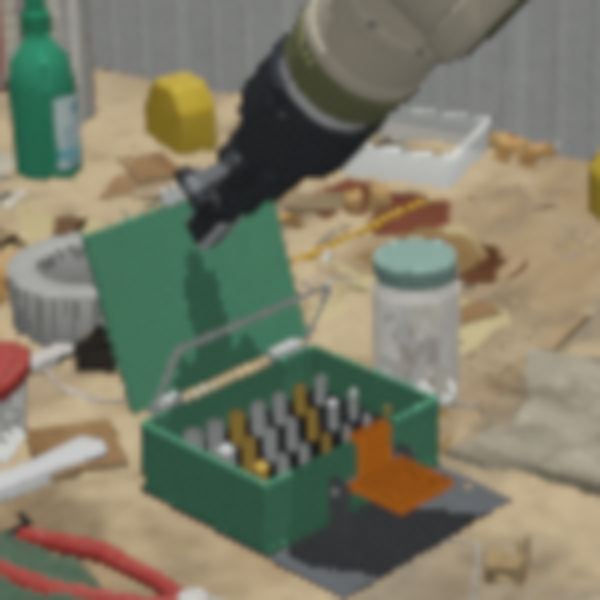

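The lid is past upright and leaning back. I'll back straight off and rise a little.

>>> {"method": "carry_out", "body": {"steps": [[-1,0,0,0,0,0,0],[-1,0,-0.0183,-0.017,0,0,0],[-1,0,-0.0183,-0.017,0,0,0],[-1,0,-0.0183,-0.017,0,0,0],[-1,0,-0.0183,-0.017,0,0,0],[-1,0,0.0205,-0.022,0,0,0],[-1,0,0.0205,-0.022,0,0,0],[-1,0,0.0205,-0.022,0,0,0],[-1,0,-0.0183,-0.017,0,0,0],[-1,0,-0.0183,-0.017,0,0,0],[-1,0,0,0,0,0,0],[-1,0,0,0,0,0,0],[-1,0,0,0,0,0,0],[-1,0,0,0,0,0,0],[-1,0,0,0,0,0,0],[-1,0,0,0,0,0,0]]}}

```text
clock: 12.52
tcp_pos: [0.5083, 0.1233, 0.2315]
orientation: [0.291, 0.738, 0.567, 0.223]
wrist_force: [-0.2, 0.6, 0.1]
finger_gap: 0.0001
```

```bash
python3 - <<'E'
from workcell import env
from h import *
s=env.get_state(); print(s["clock"],s["tcp_pos"],s["wrist_force"],s["joint_pos"].round(2))
c=env.read_camera("side"); 
for n,c0 in (("before",np.load("side0.npz")),("now",c)):
    m=cv2.inRange(cv2.cvtColor(c0["color"],cv2.COLOR_RGB2HSV),(5,200,120),(18,255,255))[215:275,255:315]; M=cv2.moments(m,True); print(n,"orange",M['m10']/M['m00']+255,M['m01']/M['m00']+215)
from time import sleep
O=np.array([.576,.105]);bx=np.array([.966,-.257]);by=np.array([.257,.966]); im=c["color"].copy()
for a in (1.75,1.95):   # predicted lip ends
    for y in (-.075,.075):
        p=O+bx*(.059-.116*np.cos(a))+by*y; q=proj(c,[*p,.056+.116*np.sin(a)])[0]; print(a,q)
        cv2.circle(im,tuple(int(v) for v in q),1,(255,0,0) if a<1.9 else (255,255,0),-1)
cv2.imwrite("pics/s9.png",cv2.resize(im[130:280,190:340,::-1],(600,600),interpolation=cv2.INTER_NEAREST))
E
```

```text
12.525 [0.50826259 0.12326408 0.23152231] [-0.15482713  0.57654172  0.10533166] [ 0.3  -0.23 -0.79  0.34 -0.37  0.43]
before orange 289.3301886792453 244.74056603773585
now orange 289.12994350282486 244.77966101694915
1.75 [252.41654562 179.68341822]
1.75 [217.66035395 193.12341324]
1.95 [246.02377306 180.59422976]
1.95 [210.94808454 193.97067926]
```

View pics/s9.png

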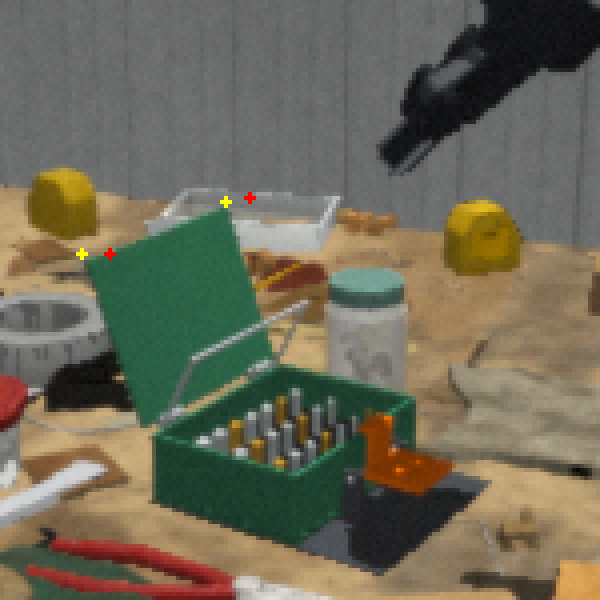

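The lid's upper corners sit at the yellow marks for 1.95 rad, the tab is back at its starting pixel, and the gripper is clear. I'll let everything settle briefly and hand in.

>>> {"method": "carry_out", "body": {"steps": [[-1,0,0,0,0,0,0],[-1,0,0,0,0,0,0],[-1,0,0,0,0,0,0],[-1,0,0,0,0,0,0],[-1,0,0,0,0,0,0],[-1,0,0,0,0,0,0],[-1,0,0,0,0,0,0],[-1,0,0,0,0,0,0]]}}

```text
clock: 13.58
tcp_pos: [0.5082, 0.1234, 0.2316]
orientation: [0.29, 0.738, 0.567, 0.223]
wrist_force: [0.4, 0.4, -0.6]
finger_gap: -0.0001
```

```bash
python3 -c "
from workcell import env
print(env.get_state()['clock']); print(env.hand_in())"
```

```text
13.575
the job is handed in; nothing more can be done
None
```

The drill box is open and the job is handed in, at about 13.6 s on the clock. I pressed the orange tab down with the closed fingertips (about 4 N) until the lid sprang up. Then I tilted the tool, pushed the lid's inner face past upright at 1–2 N, and backed the gripper clear.

**Final checks in the last picture:**
- **Lid:** its upper corners line up with the predicted 1.95 rad position, to about 1–2 pixels.
- **Tab and box:** the tab's pixel centre is within 0.2 px of where it started, so the tab is back up and the box has not visibly moved.
- **Bystanders:** the jar, pliers and tape measure look undisturbed. I judged them by eye and did not measure them.
- **Gripper:** it touches nothing, and the wrist force was down to noise level (under 1 N).

**One disagreement:** the fingertips met the tab about 25 mm lower in TCP height than the stated 19 mm tip offset predicts. I did not find the cause, so I pressed by force and pictures instead. I did not check the lid's speed separately; I waited about 1 s after the last picture before handing in.

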